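Check a shaft in a go / no-go gap gauge

TASK

Check the steel shaft in the gap gauge: hold it upright, push it through the wide go gap at the gauge's open mouth and on, low between the rails, until the narrower no-go gap behind stops it, and press it there gently but definitely (a push of about 8 N for half a second; never more than 15 N against the gauge anywhere). Then lift it out and stand it upright in the black tray, leaving the tools lying around alone.

Things in the scene. Friction and masses are not known exactly. Their poses are not given: they have to be found in the camera images.
- shaft_center (a point): centre (half-way up) of the loose plain steel shaft, 20 mm diameter, 80 mm long, 0.10 to 0.20 kg, standing upright on the bench; z along the shaft, its ends 40 mm above and below this point. Grip it in its upper half, more than 40 mm above its foot: the fingers then stay above the gauge while the foot is 2 to 10 mm over the bench.
- gauge: fixed gap gauge, all open above, bare bench between its rails. Origin on the bench midway between the go jaws; x from the open mouth inward, y left, z up. Go jaws at x = 0: upright round noses of 8 mm radius, gap 21.6 mm (y = -10.8 to 10.8). All jaws are rigid steel, 24 mm high, their screws up to 28 mm. Two rails along x, 14 mm high, at y = 30 to 42 mm either side, x = -24 to 116 mm.
- gauge_end (a point): on the bench under the middle of the gauge's rear tie bar (16 mm high, x = 110 to 122 mm), 116 mm along x from the gauge's origin. In front of it, centred on y = 0, sit the square-faced no-go jaws, gap 14 mm: their front faces lie at x = 38 to 78 mm, clamped anew each time and not measured: find them by feel or by camera. The shaft's axis stops 7 mm before those faces.
- tray: black open tray, heavy, 90 x 90 mm, 18 mm high, walls and floor 3 mm thick; origin at the centre of its underside, z up. It and the shaft stand side by side to the left of the gauge; which is the nearer to the gauge changes.
- cutters: side cutters with blue handles, 127 mm long, lying on the bench behind; a bystander to leave alone
- driver: red-handled screwdriver, 157 mm long, lying at the bench's front edge; a bystander to leave alone
- tweezers: black bent tweezers, 126 mm long, lying at the bench's front edge; a bystander to leave alone
Things that resemble listed ones, but are neither listed nor needed, are in the scene too. What is meant by the part that bears shaft_center is not yellow, and is the larger of those in its own colour.

How it is judged:
By the outcome, as a careful person would: the job done as asked, in the order asked, and still so for the second after the job is handed in, with the robot touching nothing.
It also fails if it takes over 67 s, if anything falls off the work surface, if the arm or the gripper's body presses on something with over 40 N, if the wrist force passes 120 N, or if a joint passes its speed limit or range.

ROBOT

A 6-joint arm with a two-finger parallel gripper is mounted at the origin on a cart in front of the work surface, level with it; the furniture and walls round the work are solid. World frame = base frame: x ahead of the robot, y to its left, z up, the work surface at z = 0. Lengths are in m, angles in rad, forces in N, time in s.
With the tool pointing down it reaches from about 0.4 to 0.825 m from the base axis. Payload 7 kg.
Tool frame: the origin (TCP) lies on the mounting face of the last link; the fingertips stand arm.tcp_to_tips ahead of it and the grasp point (between the pads) lies 159 mm ahead of it (arm.tcp_to_tips is the distance from the TCP to the fingertips, in m); z points along the fingers, y is the direction in which the jaws open and shut (so a half turn about z gives the same grasp; the last joint's range is limited). The gripper opens to 88 mm and grips with 3 to 60 N. Pads are 19 mm wide; open, the fingers measure 130 mm over their backs; the gripper's body (78 mm by 193 mm) begins 47 mm behind the grasp point.
Start: joints at [1.521, 0.359, 0.012, 0, -1.224, -0.288], TCP at [0.224, 0.637, 0.405] pointing down, gripper open.
Joint ranges: [-3.07, 3.07], [-1.43, 2.12], [-1.02, 1.25], [-3.03, 1.67], [-3.05, -0], [-3.03, 3.03]. Speed limits (rad/s): [2.39, 2.39, 3.01, 3.14, 3.14, 3.14].

INTERFACE

Orientations are given as [roll, pitch, yaw] about the fixed x, y, z axes, in that order (R = Rz(yaw) Ry(pitch) Rx(roll)).
In Python, from station import arm, cams, job_done, finder gives the robot as it stands.
- The arm moves only by the tool play_rows, never from a script. Its argument "targets" is a list that holds one entry, the list of rows, each a list of 4 numbers: the shift along the tool's x, y, z in m, then the turn about the tool's z in degrees. A call has 1 to 5 rows; each row is the pose to reach, as a shift and turn from the pose commanded when the call began, along the tool's axes at that moment; what a row does not reach only later rows make up. A row lasts 1/8 s, in which the tool goes at most 62.5 mm and 10.7 degrees, less where a joint would pass 70% of its speed; a pose out of reach is approached as far as the arm can. A call with a gripper value outside its range is refused whole. "grip" is the closure in counts, from 0 (fully open) to 255 (shut), set as the call begins (left out, the last holds). The fingers move at their own pace and stop on an object; "newtons" is the grip in N (left out, the last holds). Time passes only in rows, so rows that repeat a pose let the fingers close. It gives the time, the measured TCP pose, the force and the opening at its end, in the units of the state.
- arm.get_state(): the state, without advancing time (a new reading comes with each control period).
- cams.grab_frame(name): name is "scene" or "top" or "wrist"; returns (picture, depth): 420x560x3 uint8, red, green, blue; 420x560 float32, m along the optical axis (not along the pixel's ray), 0 where there is no reading.
- cams.camera_params(name): a dict with "intrinsics" (3x3 intrinsics, pixels), "position" and "attitude" of the camera in the world. Camera axes: x right, y down, z forward; pixel columns grow to the right and rows downward; lengths in m; the calibration is good to about 2 mm. A picture is of the moment at which its call begins: read the wrist's pose just before it. camera_params takes no time and is no camera call; for the wrist camera it gives the pose at the moment of the call.
- job_done(): hands the job in, once; it reports no verdict.
Trained networks look in the newest picture that a camera, given by its name, has taken for a name from the list of things; names that differ only in an ending like _2 or _b are one class to them, and where a whole thing is asked for, a point or a joint stands for the part that bears it (a point fixed in the world has none). Each returns a list of dicts, best first, with "score" (0 to 1); they miss things now and then, are a little off and sometimes report something else, mostly with a low value. They report only what shows in the picture. A call takes as long as a camera call. They do not tell look-alikes from the thing itself.
- finder.find_in(camera, query): "xyz" ([x, y, z] in m, in world coordinates, good to about 4 mm: the middle of the surface that is visible of it).
- finder.masks_of(camera, query): "mask" (420x560 bool, what is visible of it).
The state is a dict: "t": time; "q": joint angles; "qd": joint speeds; "joint_efforts": joint torques, N m; "eef_pos": TCP position; "ee_rot": TCP orientation; "force": force on the tool from outside, world axes, zero at the start; "moment": the same for the moment, N m; "width": finger opening in m.
Only numpy, scipy, OpenCV 4.12 (cv2) and the standard library are available. Lean on these libraries where they do the work, as an engineer would, in place of code of your own. Each camera call takes 0.05 s, during which the arm holds its last target. There are 200 camera calls.

## Working session

There is one attempt and no reset: what is moved stays moved. The work goes in short steps, Python scripts to look and compute and a tool call to move; the robot and the scene stay as the last step left them, time stands still between calls to the robot, and variables do not carry over. Pictures are saved under pics/ and viewed, about 8 in all and at most 12, crops included, and the job is handed in when it is done.

Besides the shell and the picture viewer there is one more tool, called after "Request:" by a JSON object that holds its "method" and its "body". play_rows: Moves the arm, as the interface text tells. Its arguments: {"type":"object","properties":{"targets":{"type":"array","items":{"type":"array","items":{"type":"array","items":{"type":"number"}}}},"grip":{"type":"number"},"newtons":{"type":"number"}},"required":["targets"]}

```bash
mkdir -p pics
cat > h.py <<'E'
import numpy as np, cv2
from scipy.spatial.transform import Rotation as R
from station import arm, cams, job_done, finder
def cam(name):
    p=cams.camera_params(name); K=np.array(p["intrinsics"]); a=np.array(p["attitude"],float)
    Rm=a if a.shape==(3,3) else R.from_euler('xyz',a).as_matrix()
    return K,np.array(p["position"]),Rm
def proj(name,P):
    K,p,Rm=cam(name); c=(np.atleast_2d(P)-p)@Rm; u=c@K.T; return u[:,:2]/u[:,2:]
def cloud(name,d):
    K,p,Rm=cam(name); v,u=np.mgrid[:d.shape[0],:d.shape[1]]
    c=np.stack([(u-K[0,2])/K[0,0]*d,(v-K[1,2])/K[1,1]*d,d],-1); return c@Rm.T+p
def save(n,im): cv2.imwrite(n,im[:,:,::-1])
E
python3 - <<'E'
from h import *
s=arm.get_state(); print(s, arm.tcp_to_tips)
for n in("scene","top"):
    im,d=cams.grab_frame(n); save(f"pics/{n}.png",im); np.save(n,d); print(n,cams.camera_params(n))
    for q in("shaft_center","gauge","tray","cutters","driver","tweezers"):
        print(q,[(np.round(r["xyz"],3).tolist(),round(r["score"],2),proj(n,r["xyz"]).round().tolist()) for r in finder.find_in(n,q)])
E
```

```text
{'t': 0.0, 'q': array([ 1.52109985e+00,  3.59376323e-01,  1.10645792e-02, -3.25662845e-04,
       -1.22412257e+00, -2.88101414e-01]), 'qd': array([-6.94183739e-05,  5.33910003e-04, -1.67734151e-03,  1.20408425e-03,
        5.10254992e-04,  2.63410213e-04]), 'joint_efforts': array([-4.89119520e-04, -5.82713056e+01,  2.93052810e+01,  6.99779972e+00,
        6.86680040e-03, -1.43165621e-04]), 'eef_pos': array([0.22364187, 0.63666551, 0.40373619]), 'ee_rot': array([ 3.13993518e+00, -1.71920432e-04, -3.37908649e-01]), 'force': array([-0.14801967,  0.36119856,  0.39878424]), 'moment': array([ 0.01082219, -0.00577466, -0.01889803]), 'width': 0.08755191425538934} 0.1781
scene {'intrinsics': array([[380.96433095,   0.        , 279.32841391],
       [  0.        , 380.96433095, 210.04805237],
       [  0.        ,   0.        ,   1.        ]]), 'position': array([-0.09356194, -0.49358879,  0.47689696]), 'attitude': array([-2.06156599, -0.0165962 , -0.91534904])}
shaft_center [([0.469, 0.228, 0.043], 0.69, [[188.0, 195.0]]), ([0.418, 0.206, 0.031], 0.68, [[178.0, 209.0]]), ([0.529, 0.244, 0.044
[... 406 characters left out ...]
20.0]])]
top {'intrinsics': array([[518.56755302,   0.        , 276.53196285],
       [  0.        , 518.56755302, 207.24199479],
       [  0.        ,   0.        ,   1.        ]]), 'position': array([ 0.4659169 , -0.02092287,  1.36536078]), 'attitude': array([-3.07330829, -0.02257825, -1.55392182])}
shaft_center [([0.418, 0.212, 0.058], 0.53, [[171.0, 260.0]]), ([0.478, 0.229, 0.078], 0.44, [[164.0, 236.0]])]
gauge [([0.58, -0.201, 0.016], 0.81, [[334.0, 200.0]]), ([0.476, 0.231, 0.08], 0.43, [[163.0, 237.0]])]
tray [([0.467, 0.052, 0.001], 0.92, [[237.0, 242.0]])]
cutters [([0.698, -0.128, 0.012], 0.68, [[307.0, 155.0]])]
driver [([0.373, -0.103, 0.01], 0.7, [[296.0, 279.0]])]
tweezers []
```

Run:
```python
from h import *
im=cv2.imread("pics/top.png"); cv2.imwrite("pics/top_c.png",cv2.resize(im[130:330,110:376],None,fx=3,fy=3,interpolation=cv2.INTER_CUBIC))
im=cv2.imread("pics/scene.png"); cv2.imwrite("pics/scene_c.png",cv2.resize(im[140:350,140:420],None,fx=2.8,fy=2.8,interpolation=cv2.INTER_CUBIC))
```

```text
(no output)
```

View pics/top_c.png

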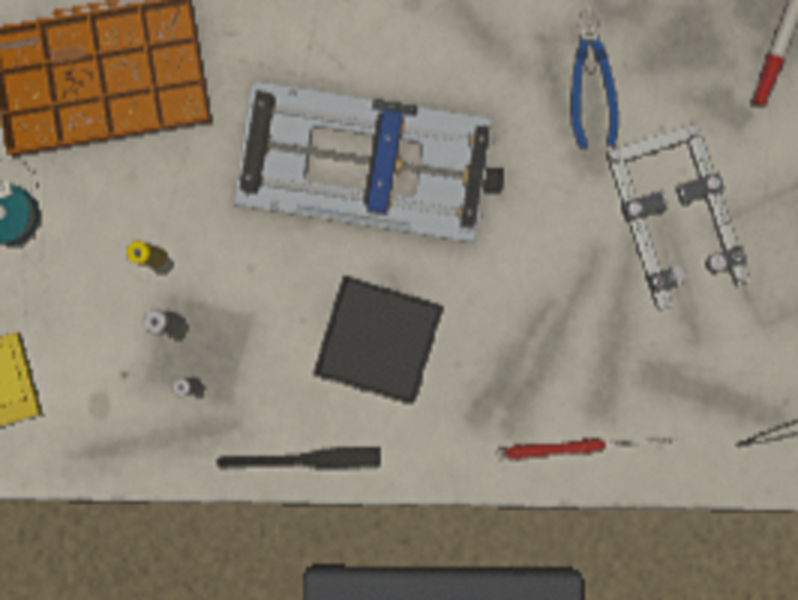

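View pics/scene_c.png

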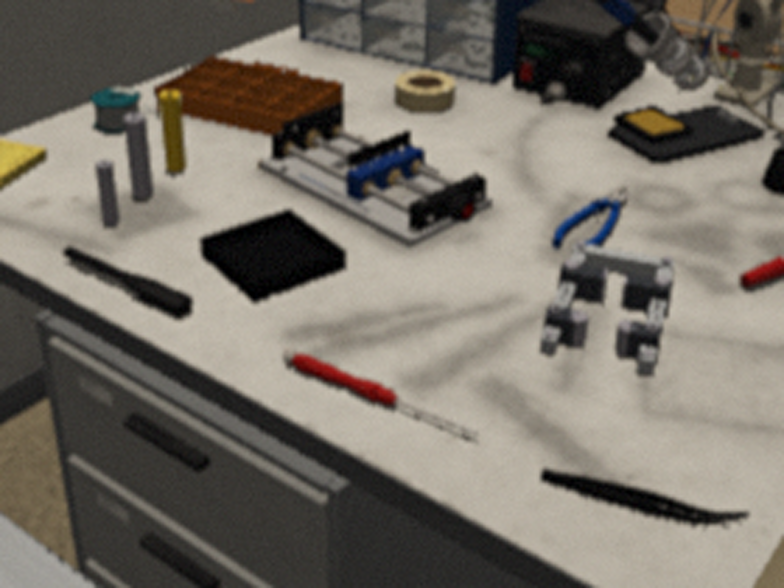

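```bash
cat >> h.py <<'E'
def rel(p,yaw=None):
    s=arm.get_state(); M=R.from_euler('xyz',s["ee_rot"]).as_matrix(); d=M.T@(np.array(p)-s["eef_pos"])
    print("t",round(s["t"],2),"tcp",s["eef_pos"].round(4),"yaw",np.rad2deg(s["ee_rot"][2]).round(2),"F",s["force"].round(1),"w",round(s["width"],4))
    print("shift mm",(d*1000).round(1),"turn",None if yaw is None else round((-(yaw-np.rad2deg(s["ee_rot"][2]))+90)%180-90,1))
E
python3 - <<'E'
from h import *
for n in("top","scene"):
    P=cloud(n,np.load(n+".npy")); 
    m=(P[...,2]>.07)&(P[...,2]<.1)&(abs(P[...,0]-.475)<.028)&(abs(P[...,1]-.229)<.03); print(n,m.sum(),P[m].mean(0),P[m].min(0),P[m].max(0))
    m=(P[...,2]>.03)&(P[...,2]<.1)&(P[...,0]>.38)&(P[...,0]<.56)&(abs(P[...,1]-.229)<.04)
    print([ (round(x,2),(m&(abs(P[...,0]-x)<.01)).sum(), P[m&(abs(P[...,0]-x)<.01)][:,2].max().round(3) if (m&(abs(P[...,0]-x)<.01)).any() else 0) for x in np.arange(.39,.56,.02)])
rel([.474,.229,.33],17)
print(cams.camera_params("wrist"))
E
```

```text
top 51 [0.47555454 0.23396621 0.07925751] [0.46817548 0.22466992 0.07244375] [0.48315125 0.24272246 0.08342405]
[(np.float64(0.39), np.int64(0), 0), (np.float64(0.41), np.int64(13), np.float64(0.064)), (np.float64(0.43), np.int64(26), np.float64(0.062)), (np.float64(0.45), np.int64(0), 0), (np.float64(0.47), np.int64(56), np.float64(0.083)), (np.float64(0.49), np.int64(18), np.float64(0.081)), (np.float64(0.51), np.int64(0), 0), (np.float64(0.53), np.int64(78), np.float64(0.085)), (np.float64(0.55), np.int64(3), np.float64(0.082))]
scene 38 [0.47348825 0.22848355 0.0752506 ] [0.465114   0.22082233 0.07033937] [0.48411081 0.2387877  0.0783956 ]
[(np.float64(0.39), np.int64(0), 0), (np.float64(0.41), np.int64(40), np.float64(0.058)), (np.float64(0.43), np.int64(33), np.float64(0.058)), (np.float64(0.45), np.int64(0), 0), (np.float64(0.47), np.int64(134), np.float64(0.078)), (np.float64(0.49), np.int64(16), np.float64(0.078)), (np.float64(0.51), np.int64(0), 0), (np.float64(0.53), np.int64(136), np.float64(0.079)), (np.float64(0.55), np.int64(3), np.float64(0.077))]
t 0.7 tcp [0.2237 0.6368 0.4047] yaw -19.36 F [-0.4  1.   0.1] w 0.0877
shift mm [371.3 301.8  74.7] turn -36.4
{'intrinsics': array([[305.26467159,   0.        , 275.68744031],
       [  0.        , 305.26467159, 208.5847631 ],
       [  0.        ,   0.        ,   1.        ]]), 'position': array([0.29209302, 0.61263581, 0.38495015]), 'attitude': array([ 2.86734520e+00,  3.64005151e-04, -1.90865859e+00])}
```

Request:
{"method": "play_rows", "body": {"targets": [[[0.045, 0.036, 0.01, 0], [0.09, 0.073, 0.02, 0], [0.135, 0.11, 0.03, 0], [0.18, 0.147, 0.04, 0], [0.225, 0.183, 0.05, 0]]], "grip": 0, "newtons": 50}}

```text
t: 1.32
eef_pos: [0.376, 0.3879, 0.3548]
ee_rot: [-3.141, -0.0, -0.337]
force: [0.8, 0.2, 0.4]
width: 0.0876
```

Request:
{"method": "play_rows", "body": {"targets": [[[0.045, 0.036, 0.01, -9], [0.09, 0.073, 0.018, -18], [0.135, 0.11, 0.025, -27], [0.146, 0.119, 0.025, -36], [0.146, 0.119, 0.025, -36]]]}}

```text
t: 1.95
eef_pos: [0.4742, 0.2279, 0.3297]
ee_rot: [3.142, -0.0, 0.288]
force: [-0.1, 0.2, 0.4]
width: 0.0876
```

Run:
```python
from h import *
im,d=cams.grab_frame("wrist"); save("pics/w1.png",im); P=cloud("wrist",d); np.save("w1",d)
print([(np.round(r["xyz"],3).tolist(),round(r["score"],2),proj("wrist",r["xyz"]).round().tolist()) for r in finder.find_in("wrist","shaft_center")])
m=(P[...,2]>.07)&(P[...,2]<.1)&(abs(P[...,0]-.475)<.028)&(abs(P[...,1]-.229)<.03); print(m.sum(),P[m].mean(0),P[m].min(0),P[m].max(0))
rel([.475,.232,.217],17)
```

```text
[([0.526, 0.247, 0.082], 0.93, [[273.0, 148.0]]), ([0.482, 0.232, 0.077], 0.92, [[276.0, 206.0]]), ([0.426, 0.214, 0.043], 0.9, [[277.0, 257.0]])]
528 [0.4771165  0.23476552 0.07944125] [0.46624351 0.22483472 0.07014222] [0.48580475 0.24423795 0.08218761]
t 2.05 tcp [0.4737 0.2292 0.3299] yaw 16.45 F [-0.4  0.5 -0.3] w 0.0879
shift mm [  2.1  -2.3 112.9] turn -0.5
```

View pics/w1.png

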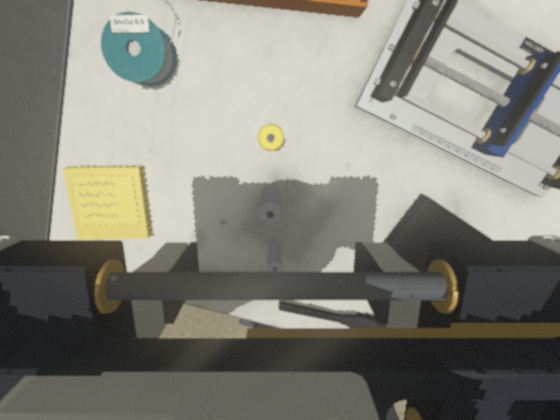

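Request:
{"method": "play_rows", "body": {"targets": [[[0.0036, -0.004, 0, -0.5], [0.0036, -0.004, 0.03, -0.5], [0.0036, -0.004, 0.06, -0.5], [0.0036, -0.004, 0.09, -0.5], [0.0036, -0.004, 0.113, -0.5]]]}}

```text
t: 2.68
eef_pos: [0.4756, 0.2349, 0.2155]
ee_rot: [3.141, 0.0, 0.3]
force: [-0.0, 0.0, 0.2]
width: 0.0876
```

Request:
{"method": "play_rows", "body": {"targets": [[[0, 0, 0, 0], [0, 0, 0, 0], [0, 0, 0, 0], [0, 0, 0, 0], [0, 0, 0, 0]]], "grip": 255, "newtons": 50}}

```text
t: 3.3
eef_pos: [0.476, 0.2338, 0.2172]
ee_rot: [-3.141, -0.001, 0.299]
force: [-0.4, -0.2, 0.6]
width: 0.0434
```

Request:
{"method": "play_rows", "body": {"targets": [[[0, 0, 0, 0], [0, 0, 0, 0], [0, 0, 0, 0], [0, 0, 0, 0], [0, 0, 0, 0]]]}}

```text
t: 3.92
eef_pos: [0.476, 0.2338, 0.2167]
ee_rot: [3.142, -0.0, 0.299]
force: [-0.2, -0.8, 0.2]
width: 0.0194
```

Request:
{"method": "play_rows", "body": {"targets": [[[0, 0, -0.02, 0], [0, 0, -0.06, 0], [0, 0, -0.12, 0], [0, 0, -0.12, 0], [0, 0, -0.12, 0]]], "newtons": 60}}

```text
t: 4.55
eef_pos: [0.4756, 0.2336, 0.3364]
ee_rot: [-3.141, 0.0, 0.299]
force: [0.9, -0.2, -1.8]
width: 0.0195
```

Request:
{"method": "play_rows", "body": {"targets": [[[-0.013, 0.044, 0, 0], [-0.027, 0.088, 0, 0], [-0.04, 0.132, 0, 0], [-0.054, 0.176, 0, 0], [-0.067, 0.22, 0, 0]]]}}

```text
t: 5.18
eef_pos: [0.476, 0.0023, 0.3351]
ee_rot: [3.142, 0.003, 0.299]
force: [1.4, 0.1, -1.0]
width: 0.0191
```

Request:
{"method": "play_rows", "body": {"targets": [[[-0.013, 0.044, 0, 0], [-0.027, 0.088, 0, 0], [-0.04, 0.132, 0, 0], [-0.054, 0.176, 0, 0], [-0.067, 0.22, 0, 0]]]}}

```text
t: 5.8
eef_pos: [0.477, -0.2276, 0.3349]
ee_rot: [-3.14, 0.003, 0.299]
force: [-0.3, 0.7, -0.7]
width: 0.0193
```

Request:
{"method": "play_rows", "body": {"targets": [[[0, 0, 0, 0], [0, 0, 0, 0], [0, 0, 0, 0], [0, 0, 0, 0]]]}}

```text
t: 6.3
eef_pos: [0.4777, -0.2253, 0.3366]
ee_rot: [-3.141, -0.0, 0.301]
force: [-0.7, 0.6, -0.8]
width: 0.019
```

Run:
```python
from h import *
s=arm.get_state(); print(s)
im,d=cams.grab_frame("wrist"); save("pics/w2.png",im); np.savez("w2",d=d,P=cloud("wrist",d))
for q in ("gauge","gauge_end","shaft_center"): print(q,[(np.round(r["xyz"],3).tolist(),round(r["score"],2),proj("wrist",r["xyz"]).round().tolist()) for r in finder.find_in("wrist",q)])
```

```text
{'t': 6.3, 'q': array([-6.90662419e-02,  1.75016959e-01, -4.06435891e-01, -1.21195605e-04,
       -9.89346630e-01,  1.94059186e+00]), 'qd': array([-0.00334419, -0.00188103,  0.0043568 , -0.00013831, -0.00135422,
        0.0034869 ]), 'joint_efforts': array([-1.56637849e-01, -4.07119989e+01,  2.64143443e+01,  6.24608606e+00,
        5.76335890e-02, -5.80834196e-03]), 'eef_pos': array([ 0.47774633, -0.22528678,  0.33662226]), 'ee_rot': array([-3.14149708e+00, -3.36610982e-05,  3.00662725e-01]), 'force': array([-0.68207122,  0.63886798, -0.77851703]), 'moment': array([-0.04618712,  0.01337418, -0.04045749]), 'width': 0.01903592127532851}
gauge [([0.591, -0.196, 0.019], 0.58, [[282.0, 72.0]])]
gauge_end [([0.594, -0.202, 0.015], 0.71, [[289.0, 72.0]])]
shaft_center [([0.488, -0.223, 0.176], 0.94, [[277.0, 251.0]])]
```

View pics/w2.png

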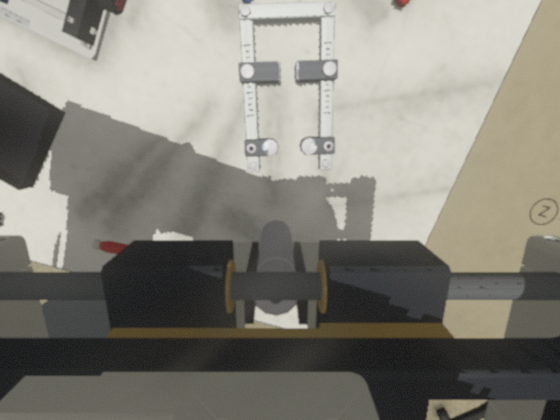

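Run:
```python
from h import *
z=np.load("w2.npz"); P=z["P"]; d=z["d"]
v,u=np.mgrid[:420,:560]
roi=(v<185)&(u>225)&(u<350)&(d>0)
b=roi&(abs(P[...,2])<.006); print("bench z",np.median(P[b][:,2]))
m=roi&(P[...,2]>.009)&(P[...,2]<.035); Q=P[m]; print(len(Q))
g0=np.array([.535,-.22]); 
def frame(yaw,Q): c,s=np.cos(yaw),np.sin(yaw); return np.stack([Q[:,0]*c+Q[:,1]*s,-Q[:,0]*s+Q[:,1]*c],1)
r=cv2.minAreaRect(Q[:,:2].astype(np.float32)*1000); print(r)
# rails: fit inner/outer edges as function of yaw: sharpen histogram of y
best=max(np.deg2rad(np.arange(8,28,.25)),key=lambda a:(np.histogram(frame(a,Q[Q[:,2]<.018])[:,1],bins=np.arange(-.6,.2,.001))[0].astype(float)**2).sum())
print("yaw",np.rad2deg(best))
F=frame(best,Q); 
ys=F[:,1]; lo,hi=np.percentile(ys,[.5,99.5]); print("y ext",lo,hi,(lo+hi)/2,hi-lo,"x ext",np.percentile(F[:,0],[.3,99.7]))
yc=(lo+hi)/2
J=(Q[:,2]>.0195)
for sgn in(-1,1):
    k=J&(np.sign(ys-yc)==sgn)&(abs(ys-yc)<.040)
    h,e=np.histogram(F[k][:,0],bins=np.arange(F[:,0].min()-.002,F[:,0].max()+.004,.002)); print(sgn,[(round(a,3),int(n)) for a,n in zip(e,h) if n])
    for lo_,hi_ in((0,.05),(.05,.115)):
        kk=k&(F[:,0]-F[:,0].min()>lo_)&(F[:,0]-F[:,0].min()<hi_); print(lo_,"x",np.percentile(F[kk][:,0],[1,99]).round(4),"y-yc",np.percentile(ys[kk]-yc,[1,99]).round(4))
im=cv2.imread("pics/w2.png"); cv2.imwrite("pics/w2c.png",cv2.resize(im[0:185,225:355],None,fx=3.2,fy=3.2,interpolation=cv2.INTER_CUBIC))
```

```text
bench z 1.533593055491611e-06
7612
((578.6837158203125, -205.47665405273438), (150.6048583984375, 87.71220397949219), 18.914810180664062)
yaw 18.75
y ext -0.42312497339738653 -0.3382475229255587 -0.3806862481614726 0.08487745047182782 x ext [0.40790741 0.55225357]
-1 [(np.float64(0.423), 40), (np.float64(0.425), 61), (np.float64(0.427), 63), (np.float64(0.429), 69), (np.float64(0.431), 74), (np.float64(0.433), 68), (np.float64(0.435), 58), (np.float64(0.437), 62), (np.float64(0.439), 14), (np.float64(0.489), 91), (np.float64(0.491), 98), (np.float64(0.493), 92), (np.float64(0.495), 99), (np.float64(0.497), 95), (np.float64(0.499), 95), (np.float64(0.501), 94), (np.float64(0.503), 89), (np.float64(0.505), 24), (np.float64(0.541), 2), (np.float64(0.543), 11), (np.float64(0.545), 10), (np.float64(0.547), 8), (np.float64(0.549), 11)]
0 x [0.423  0.4387] y-yc [-0.0397 -0.0116]
0.05 x [0.4892 0.505 ] y-yc [-0.0399 -0.0072]
1 [(np.float64(0.423), 49), (np.float64(0.425), 56), (np.float64(0.427), 62), (np.float64(0.429), 68), (np.float64(0.431), 69), (np.float64(0.433), 66), (np.float64(0.435), 67), (np.float64(0.437), 64), (np.float64(0.489), 93), (np.float64(0.491), 95), (np.float64(0.493), 97), (np.float64(0.495), 87), (np.float64(0.497), 93), (np.float64(0.499), 91), (np.float64(0.501), 92), (np.float64(0.503), 81), (np.float64(0.505), 20), (np.float64(0.541), 2), (np.float64(0.543), 7), (np.float64(0.545), 12), (np.float64(0.547), 11), (np.float64(0.549), 5)]
0 x [0.4228 0.4385] y-yc [0.0121 0.0396]
0.05 x [0.489  0.5048] y-yc [0.0077 0.0394]
```

View pics/w2c.png

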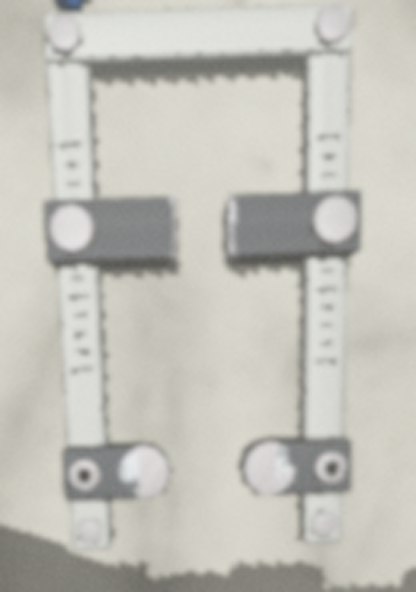

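```bash
cat >> h.py <<'E'
def inhand(P,mask):
    s=arm.get_state(); M=R.from_euler('xyz',s["ee_rot"]).as_matrix(); T=(P-s["eef_pos"])@M
    Q=T[mask]; 
    for a in np.arange(.16,.225,.01):
        k=abs(Q[:,2]-a)<.005
        if k.sum()>15:
            q=Q[k]; xf=np.percentile(q[:,0],95); from scipy.optimize import least_squares
            f=least_squares(lambda p:np.hypot(q[:,0]-p[0],q[:,1]-p[1])-.01,[xf-.01,0],loss="soft_l1",f_scale=.001)
            print("z",round(a,3),k.sum(),"centre mm",(f.x*1000).round(2),"yrange",(np.percentile(q[:,1],[2,98])*1000).round(1),"xf",round(xf*1000,2))
E
python3 - <<'E'
from h import *
P=np.load("w2.npz")["P"]; im=cv2.imread("pics/w2.png"); im=cv2.resize(im,(560,420))
v,u=np.mgrid[:420,:560]
inhand(P,(u>245)&(u<310)&(v>215)&(v<320)&(P[...,2]>.1)&(P[...,2]<.2))
E
```

```text
z 0.16 629 centre mm [0.85 0.01] yrange [-15.1  15.6] xf 10.82
z 0.17 474 centre mm [ 0.8  -0.33] yrange [-15.6  16.4] xf 10.98
z 0.18 259 centre mm [ 0.11 -0.7 ] yrange [-12.4  11.1] xf 10.21
z 0.19 176 centre mm [-0.05 -0.69] yrange [-9.6  8.7] xf 10.21
z 0.2 155 centre mm [-0.06 -0.68] yrange [-9.9  8.6] xf 10.27
z 0.21 134 centre mm [-0.1  -0.65] yrange [-9.6  8.8] xf 10.08
```

Request:
{"method": "play_rows", "body": {"targets": [[[0, 0, 0, 9], [0, 0, 0, 18], [0, 0, 0, 27], [0, 0, 0, 36], [0, 0, 0, 45]]]}}

```text
t: 7.12
eef_pos: [0.4777, -0.226, 0.3368]
ee_rot: [-3.141, -0.0, -0.491]
force: [0.7, 0.2, -1.3]
width: 0.019
```

Request:
{"method": "play_rows", "body": {"targets": [[[0, 0, 0, 9], [0, 0, 0, 18], [0, 0, 0, 27], [0, 0, 0, 36], [0, 0, 0, 43.4]]]}}

```text
t: 7.75
eef_pos: [0.4776, -0.226, 0.3368]
ee_rot: [-3.141, -0.0, -1.248]
force: [0.8, 0.0, -0.2]
width: 0.0189
```

Request:
{"method": "play_rows", "body": {"targets": [[[0, 0, 0, 0], [0, 0, 0, 0], [0, 0, 0, 0]]]}}

```text
t: 8.12
eef_pos: [0.4776, -0.2261, 0.3367]
ee_rot: [3.142, -0.0, -1.242]
force: [0.5, -0.3, -1.0]
width: 0.019
```

Run:
```python
from h import *
im,d=cams.grab_frame("wrist"); save("pics/w3.png",im); P=cloud("wrist",d); np.savez("w3",d=d,P=P)
v,u=np.mgrid[:420,:560]
inhand(P,(u>245)&(u<310)&(v>215)&(v<320)&(P[...,2]>.1)&(P[...,2]<.2))
rel([.5304-.035*.9466,-.2212-.035*.3223,.2167+.005],-71.2)
```

```text
z 0.16 642 centre mm [0.93 1.04] yrange [-14.2  16.6] xf 11.0
z 0.17 466 centre mm [1.02 0.66] yrange [-14.5  17.3] xf 11.12
z 0.18 252 centre mm [0.23 0.38] yrange [-11.   11.6] xf 10.3
z 0.19 183 centre mm [0.08 0.38] yrange [-8.6  9.8] xf 10.25
z 0.2 149 centre mm [0.07 0.38] yrange [-8.7  9.6] xf 10.29
z 0.21 134 centre mm [0.05 0.42] yrange [-8.9  9.8] xf 10.24
t 8.18 tcp [ 0.4776 -0.2261  0.3367] yaw -71.18 F [ 0.9  0.2 -1.5] w 0.0191
shift mm [ 12.4 -16.5 115. ] turn 0.0
```

Request:
{"method": "play_rows", "body": {"targets": [[[0.0138, -0.016, 0.03, 0], [0.0138, -0.016, 0.06, 0], [0.0138, -0.016, 0.09, 0], [0.0138, -0.016, 0.11, 0], [0.0138, -0.016, 0.115, 0]]]}}

```text
t: 8.8
eef_pos: [0.4968, -0.234, 0.2204]
ee_rot: [3.139, 0.001, -1.243]
force: [0.2, -0.6, -1.0]
width: 0.0187
```

Request:
{"method": "play_rows", "body": {"targets": [[[0, 0, 0, 0], [0, 0, 0, 0]]]}}

```text
t: 9.05
eef_pos: [0.4977, -0.2341, 0.2227]
ee_rot: [-3.14, -0.001, -1.243]
force: [0.5, -0.1, -0.9]
width: 0.0191
```

Run:
```python
from h import *
s=arm.get_state();print(s["eef_pos"],s["force"])
im,d=cams.grab_frame("wrist"); save("pics/w4.png",im); P=cloud("wrist",d); np.savez("w4",d=d,P=P)
v,u=np.mgrid[:420,:560]
inhand(P,(u>245)&(u<310)&(v>215)&(v<320)&(P[...,2]>.005)&(P[...,2]<.06))
M=R.from_euler('xyz',s["ee_rot"]).as_matrix(); T=(P-s["eef_pos"])@M
k=(P[...,2]>.0195)&(P[...,2]<.03)&(T[...,1]<-.015)&(T[...,1]>-.12)&(abs(T[...,0])<.06); print(k.sum())
q=T[k]
for a in np.arange(-.12,-.01,.004):
    r=q[(q[:,1]>=a)&(q[:,1]<a+.004),0]
    if len(r)>5: print(round(a*1000),len(r),"x<0 max",r[r<.0].max().round(4) if (r<0).any() else None,"x>0 min",r[r>0].min().round(4) if (r>0).any() else None)
```

```text
[ 0.49767976 -0.23412489  0.22269145] [ 0.50329833 -0.07726467 -0.85862375]
z 0.16 116 centre mm [1.19 0.8 ] yrange [-14.5  16.7] xf 11.18
z 0.17 463 centre mm [0.92 0.73] yrange [-14.5  17.5] xf 11.18
z 0.18 255 centre mm [0.2  0.41] yrange [-11.   11.5] xf 10.21
z 0.19 184 centre mm [0.02 0.42] yrange [-8.6  9.9] xf 10.18
z 0.2 154 centre mm [0.05 0.4 ] yrange [-8.7  9.7] xf 10.14
z 0.21 133 centre mm [0.05 0.44] yrange [-8.9  9.8] xf 10.22
3129
-112 40 x<0 max -0.0085 x>0 min 0.0063
-108 367 x<0 max -0.0078 x>0 min 0.0064
-104 408 x<0 max -0.0075 x>0 min 0.0063
-100 416 x<0 max None x>0 min 0.0064
-96 588 x<0 max None x>0 min 0.0062
-44 145 x<0 max None x>0 min 0.0132
-40 312 x<0 max None x>0 min 0.0111
-36 345 x<0 max None x>0 min 0.0103
-32 343 x<0 max None x>0 min 0.0109
-28 161 x<0 max None x>0 min 0.0134
```

View pics/w4.png

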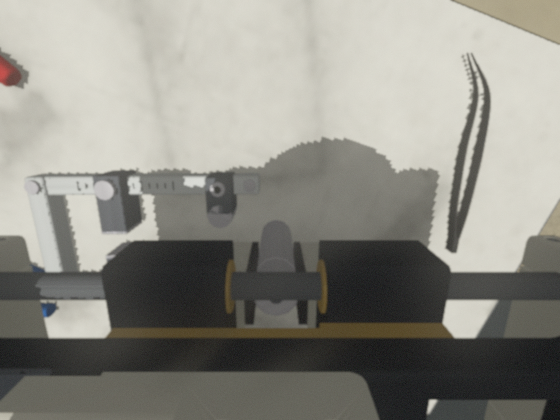

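Request:
{"method": "play_rows", "body": {"targets": [[[-0.0005, -0.004, 0, 0], [-0.0005, -0.008, 0, 0], [-0.0005, -0.012, 0, 0], [-0.0005, -0.016, 0, 0], [-0.0005, -0.02, 0, 0]]]}}

```text
t: 9.72
eef_pos: [0.5163, -0.2271, 0.2216]
ee_rot: [3.142, 0.0, -1.244]
force: [-0.6, 0.9, -0.7]
width: 0.019
```

Request:
{"method": "play_rows", "body": {"targets": [[[0, -0.0015, 0, 0], [0, -0.003, 0, 0], [0, -0.0045, 0, 0], [0, -0.006, 0, 0], [0, -0.006, 0, 0]]]}}

```text
t: 10.35
eef_pos: [0.5218, -0.2252, 0.2217]
ee_rot: [-3.141, -0.0, -1.244]
force: [-0.3, 0.1, -1.3]
width: 0.019
```

Request:
{"method": "play_rows", "body": {"targets": [[[0, -0.001, 0, 0], [0, -0.002, 0, 0], [0, -0.003, 0, 0], [0, -0.004, 0, 0], [0, -0.004, 0, 0]]]}}

```text
t: 10.98
eef_pos: [0.5255, -0.2239, 0.2216]
ee_rot: [3.142, 0.0, -1.244]
force: [-0.2, 0.4, -0.7]
width: 0.0193
```

Request:
{"method": "play_rows", "body": {"targets": [[[0, -0.001, 0, 0], [0, -0.002, 0, 0], [0, -0.003, 0, 0], [0, -0.003, 0, 0]]]}}

```text
t: 11.48
eef_pos: [0.5284, -0.223, 0.2216]
ee_rot: [-3.142, -0.0, -1.244]
force: [0.2, -0.5, -1.1]
width: 0.0192
```

Request:
{"method": "play_rows", "body": {"targets": [[[0, -0.001, 0, 0], [0, -0.002, 0, 0], [0, -0.003, 0, 0], [0, -0.004, 0, 0], [0, -0.005, 0, 0]]]}}

```text
t: 12.1
eef_pos: [0.5331, -0.2214, 0.2217]
ee_rot: [3.142, 0.0, -1.244]
force: [0.5, -0.5, -0.4]
width: 0.0193
```

Request:
{"method": "play_rows", "body": {"targets": [[[0, -0.002, 0, 0], [0, -0.004, 0, 0], [0, -0.006, 0, 0], [0, -0.008, 0, 0], [0, -0.008, 0, 0]]]}}

```text
t: 12.72
eef_pos: [0.5408, -0.2187, 0.2216]
ee_rot: [3.142, -0.0, -1.244]
force: [0.7, 0.5, -0.4]
width: 0.0191
```

Request:
{"method": "play_rows", "body": {"targets": [[[0, -0.006, 0, 0], [0, -0.012, 0, 0], [0, -0.018, 0, 0], [0, -0.024, 0, 0], [0, -0.03, 0, 0]]]}}

```text
t: 13.35
eef_pos: [0.5694, -0.209, 0.2216]
ee_rot: [3.142, 0.0, -1.244]
force: [-0.7, -0.3, -1.8]
width: 0.019
```

Request:
{"method": "play_rows", "body": {"targets": [[[0, -0.0015, 0, 0], [0, -0.003, 0, 0], [0, -0.0045, 0, 0], [0, -0.006, 0, 0], [0, -0.006, 0, 0]]]}}

```text
t: 13.98
eef_pos: [0.5748, -0.2072, 0.2217]
ee_rot: [-3.142, -0.0, -1.244]
force: [0.3, 0.4, -1.2]
width: 0.0191
```

Run:
```python
from h import *
s=arm.get_state();print(s["eef_pos"],s["force"])
im,d=cams.grab_frame("wrist"); P=cloud("wrist",d)
s2=arm.get_state(); 
M=R.from_euler('xyz',s["ee_rot"]).as_matrix(); T=(P-s["eef_pos"])@M
k=(P[...,2]>.0195)&(P[...,2]<.027)&(T[...,1]<0.1)&(T[...,1]>-.06)&(T[...,0]<.05)&(T[...,0]>.005); print(k.sum())
q=T[k]
for a in np.arange(-.05,.1,.002):
    r=q[(q[:,1]>=a)&(q[:,1]<a+.002),0]
    if len(r)>5: print(round(a*1000),len(r),r.min().round(4))
```

```text
[ 0.57475873 -0.2072481   0.22168582] [ 0.34407029  0.40532808 -1.19639816]
2650
-28 119 0.0071
-26 177 0.007
-24 150 0.0065
-22 136 0.007
-20 138 0.0067
-18 143 0.0068
-16 164 0.0066
-14 200 0.0068
-12 88 0.0067
-8 13 0.0055
-6 10 0.008
-4 11 0.009
-2 14 0.0094
0 15 0.0098
2 11 0.0092
4 10 0.0087
6 13 0.0065
38 124 0.0157
40 167 0.0134
42 164 0.0119
44 148 0.0118
46 145 0.0115
48 141 0.0116
50 143 0.0121
52 154 0.014
54 45 0.0173
```

Request:
{"method": "play_rows", "body": {"targets": [[[0, -0.0007, 0, 0], [0, -0.0014, 0, 0], [0, -0.0021, 0, 0], [0, -0.0028, 0, 0], [0, -0.0034, 0, 0]]]}}

```text
t: 14.65
eef_pos: [0.578, -0.2061, 0.2216]
ee_rot: [3.142, 0.0, -1.244]
force: [-0.2, -1.0, -1.1]
width: 0.0194
```

Request:
{"method": "play_rows", "body": {"targets": [[[0, -0.0002, 0, 0], [0, -0.0004, 0, 0], [0, -0.0006, 0, 0], [0, -0.0008, 0, 0], [0, -0.0008, 0, 0]]]}}

```text
t: 15.28
eef_pos: [0.5787, -0.2059, 0.2217]
ee_rot: [-3.142, -0.0, -1.244]
force: [0.3, -0.5, -1.0]
width: 0.0191
```

Request:
{"method": "play_rows", "body": {"targets": [[[0, -0.0002, 0, 0], [0, -0.0004, 0, 0], [0, -0.0006, 0, 0], [0, -0.0006, 0, 0]]]}}

```text
t: 15.78
eef_pos: [0.5791, -0.2057, 0.2216]
ee_rot: [3.141, 0.0, -1.244]
force: [-0.9, -0.2, -1.3]
width: 0.019
```

Request:
{"method": "play_rows", "body": {"targets": [[[0, -0.0002, 0, 0], [0, -0.0004, 0, 0], [0, -0.0004, 0, 0]]]}}

```text
t: 16.15
eef_pos: [0.5794, -0.2056, 0.2216]
ee_rot: [3.141, 0.0, -1.244]
force: [-1.0, 0.5, -0.7]
width: 0.019
```

Request:
{"method": "play_rows", "body": {"targets": [[[0, -0.0002, 0, 0], [0, -0.0004, 0, 0], [0, -0.0004, 0, 0]]]}}

```text
t: 16.52
eef_pos: [0.5797, -0.2055, 0.2215]
ee_rot: [3.141, 0.0, -1.244]
force: [-3.4, -0.8, 0.1]
width: 0.0194
```

Request:
{"method": "play_rows", "body": {"targets": [[[0, -0.0002, 0, 0], [0, -0.0002, 0, 0]]]}}

```text
t: 16.77
eef_pos: [0.5799, -0.2054, 0.2215]
ee_rot: [3.141, 0.0, -1.244]
force: [-4.3, -0.0, -0.2]
width: 0.0191
```

Request:
{"method": "play_rows", "body": {"targets": [[[0, -0.0002, 0, 0], [0, -0.0002, 0, 0]]]}}

```text
t: 17.02
eef_pos: [0.58, -0.2053, 0.2215]
ee_rot: [3.141, 0.001, -1.244]
force: [-5.7, -0.6, -1.0]
width: 0.0193
```

Request:
{"method": "play_rows", "body": {"targets": [[[0, -0.0002, 0, 0], [0, -0.0003, 0, 0], [0, -0.0003, 0, 0]]]}}

```text
t: 17.4
eef_pos: [0.5801, -0.2053, 0.2214]
ee_rot: [3.14, 0.001, -1.244]
force: [-5.1, -0.2, 0.0]
width: 0.0194
```

Request:
{"method": "play_rows", "body": {"targets": [[[0, -0.0001, 0, 0], [0, -0.0001, 0, 0]]]}}

```text
t: 17.65
eef_pos: [0.5802, -0.2053, 0.2214]
ee_rot: [3.14, 0.001, -1.244]
force: [-5.3, -0.7, -0.2]
width: 0.0191
```

Request:
{"method": "play_rows", "body": {"targets": [[[0, -0.0002, 0, 0], [0, -0.0004, 0, 0], [0, -0.0004, 0, 0]]]}}

```text
t: 18.02
eef_pos: [0.5803, -0.2052, 0.2214]
ee_rot: [3.139, 0.001, -1.244]
force: [-6.8, -1.1, 1.0]
width: 0.019
```

Request:
{"method": "play_rows", "body": {"targets": [[[0, 0, 0, 0]]]}}

```text
t: 18.15
eef_pos: [0.5803, -0.2052, 0.2214]
ee_rot: [3.139, 0.001, -1.244]
force: [-7.4, -0.8, 0.5]
width: 0.0191
```

Request:
{"method": "play_rows", "body": {"targets": [[[0, -0.0003, 0, 0], [0, -0.0003, 0, 0]]]}}

```text
t: 18.4
eef_pos: [0.5804, -0.2052, 0.2214]
ee_rot: [3.139, 0.001, -1.244]
force: [-8.5, -1.3, 1.3]
width: 0.0191
```

Request:
{"method": "play_rows", "body": {"targets": [[[0, 0, 0, 0], [0, 0, 0, 0]]]}}

```text
t: 18.65
eef_pos: [0.5805, -0.2052, 0.2214]
ee_rot: [3.139, 0.001, -1.244]
force: [-7.1, -0.8, 0.6]
width: 0.0191
```

Around 8 N; I'll nudge slightly and hold for more than half a second.

Request:
{"method": "play_rows", "body": {"targets": [[[0, -0.0002, 0, 0], [0, -0.0002, 0, 0], [0, -0.0002, 0, 0]]]}}

```text
t: 19.02
eef_pos: [0.5805, -0.2051, 0.2214]
ee_rot: [3.139, 0.001, -1.244]
force: [-7.8, -2.0, 2.2]
width: 0.0189
```

Request:
{"method": "play_rows", "body": {"targets": [[[0, 0, 0, 0], [0, 0, 0, 0], [0, 0, 0, 0]]]}}

```text
t: 19.4
eef_pos: [0.5805, -0.2051, 0.2213]
ee_rot: [3.139, 0.001, -1.244]
force: [-7.0, -0.9, 1.5]
width: 0.0191
```

Request:
{"method": "play_rows", "body": {"targets": [[[0, 0, 0, 0], [0, 0, 0, 0], [0, 0, 0, 0]]]}}

```text
t: 19.77
eef_pos: [0.5805, -0.2051, 0.2214]
ee_rot: [3.139, 0.001, -1.244]
force: [-7.0, -0.6, 0.6]
width: 0.019
```

Run:
```python
from h import *
s=arm.get_state();print(s["eef_pos"],s["force"])
im,d=cams.grab_frame("wrist"); P=cloud("wrist",d); save("pics/w5.png",im)
v,u=np.mgrid[:420,:560]
inhand(P,(u>245)&(u<310)&(v>215)&(v<320)&(P[...,2]>.005)&(P[...,2]<.06))
```

```text
[ 0.58052067 -0.2051432   0.22135814] [-6.99256129 -0.60096645  0.61694744]
z 0.16 183 centre mm [1.03 0.98] yrange [-14.3  17. ] xf 11.17
z 0.17 457 centre mm [0.95 0.83] yrange [-14.6  17.2] xf 11.12
z 0.18 260 centre mm [0.16 0.51] yrange [-11.3  11.5] xf 10.22
z 0.19 182 centre mm [0.01 0.56] yrange [-8.5 10. ] xf 10.26
z 0.2 489 centre mm [ 4.64 -7.13] yrange [-17.8   8.8] xf 17.77
z 0.21 131 centre mm [0.17 0.19] yrange [-10.8   9.9] xf 10.63
```

Request:
{"method": "play_rows", "body": {"targets": [[[0, -0.0002, 0, 0], [0, -0.0003, 0, 0], [0, -0.0003, 0, 0]]]}}

```text
t: 20.2
eef_pos: [0.5807, -0.2051, 0.2214]
ee_rot: [3.138, 0.001, -1.244]
force: [-7.4, -2.1, 2.0]
width: 0.0193
```

Request:
{"method": "play_rows", "body": {"targets": [[[0, 0, 0, 0], [0, 0, 0, 0], [0, 0, 0, 0]]]}}

```text
t: 20.58
eef_pos: [0.5807, -0.2051, 0.2214]
ee_rot: [3.138, 0.001, -1.244]
force: [-8.0, -1.2, 2.4]
width: 0.0189
```

Request:
{"method": "play_rows", "body": {"targets": [[[0, 0, 0, 0], [0, 0, 0, 0], [0, 0, 0, 0]]]}}

```text
t: 20.95
eef_pos: [0.5807, -0.2051, 0.2213]
ee_rot: [3.138, 0.001, -1.244]
force: [-8.9, -1.6, 0.5]
width: 0.0197
```

Request:
{"method": "play_rows", "body": {"targets": [[[0, 0.001, 0, 0], [0, 0.003, 0, 0], [0, 0.006, 0, 0], [0, 0.008, 0, 0], [0, 0.008, 0, 0]]]}}

```text
t: 21.58
eef_pos: [0.5747, -0.2074, 0.222]
ee_rot: [-3.14, -0.001, -1.243]
force: [-0.3, 0.1, -0.9]
width: 0.0194
```

Request:
{"method": "play_rows", "body": {"targets": [[[0, 0, -0.02, 0], [0, 0, -0.05, 0], [0, 0, -0.09, 0], [0, 0, -0.12, 0], [0, 0, -0.12, 0]]]}}

```text
t: 22.2
eef_pos: [0.5752, -0.2075, 0.3448]
ee_rot: [-3.136, -0.003, -1.243]
force: [0.2, -0.0, -2.4]
width: 0.019
```

Request:
{"method": "play_rows", "body": {"targets": [[[-0.035, 0.002, 0, 0], [-0.07, 0.004, 0, 0], [-0.105, 0.006, 0, 0], [-0.14, 0.008, 0, 0], [-0.175, 0.01, 0, 0]]]}}

```text
t: 22.82
eef_pos: [0.508, -0.0439, 0.3409]
ee_rot: [3.141, 0.0, -1.244]
force: [0.1, 0.3, -0.6]
width: 0.0189
```

Run:
```python
from h import *
z=np.load("top.npy"); P=cloud("top",z); im=cv2.imread("pics/top.png")
v,u=np.mgrid[:420,:560]
m=((im.max(2)<70)&(abs(P[...,0]-.467)<.08)&(abs(P[...,1]-.052)<.08)).astype(np.uint8)
n,l,st,c=cv2.connectedComponentsWithStats(m); k=1+st[1:,4].argmax(); Q=P[l==k]; print(len(Q)); print(cv2.minAreaRect((Q[:,:2]*1000).astype(np.float32)),Q[:,2].min(),Q[:,2].max())
r=(P[...,2]>.035)&(P[...,2]<.2)&(abs(P[...,0]-.55)<.12)&(abs(P[...,1]-.1)<.13)
for a in np.arange(.43,.66,.02):
    k=r&(abs(P[...,0]-a)<.01); 
    if k.any(): print(round(a,2),P[k][:,1].min().round(3),P[k][:,1].max().round(3),P[k][:,2].max().round(3))
im,d=cams.grab_frame("wrist"); save("pics/w6.png",im); P=cloud("wrist",d)
inhand(P,(u>245)&(u<310)&(v>215)&(v<320)&(P[...,2]>.1)&(P[...,2]<.2))
print([(np.round(r["xyz"],3).tolist(),round(r["score"],2)) for r in finder.find_in("wrist","tray")])
rel([.466,.053,.337],-71.3)
```

```text
1123
((460.5718994140625, 40.995872497558594), (116.28482055664062, 88.30532836914062), 74.24803161621094) -0.0074404216851788885 1.365360783110475
0.47 0.224 0.23 0.083
0.49 0.226 0.23 0.081
0.57 -0.027 0.067 0.055
0.59 -0.03 0.173 0.062
0.61 -0.029 0.173 0.06
0.63 -0.029 0.169 0.06
0.65 -0.028 0.167 0.06
z 0.16 636 centre mm [0.92 1.05] yrange [-14.2  16.5] xf 10.99
z 0.17 468 centre mm [0.97 0.66] yrange [-14.6  17.4] xf 11.1
z 0.18 255 centre mm [0.22 0.41] yrange [-10.9  12.1] xf 10.19
z 0.19 184 centre mm [0.04 0.4 ] yrange [-8.7  9.8] xf 10.22
z 0.2 153 centre mm [0.04 0.37] yrange [-8.3  9.8] xf 10.26
z 0.21 130 centre mm [0.   0.46] yrange [-9.   9.8] xf 10.2
[([0.452, 0.099, 0.005], 0.59)]
t 22.93 tcp [ 0.5075 -0.0429  0.3411] yaw -71.14 F [ 0.3 -0.2 -1. ] w 0.0192
shift mm [-104.2    8.2    4.2] turn 0.2
```

Request:
{"method": "play_rows", "body": {"targets": [[[-0.035, 0.003, 0, 0], [-0.07, 0.006, 0, 0], [-0.104, 0.008, 0, 0], [-0.104, 0.008, 0, 0], [-0.104, 0.008, 0, 0]]]}}

```text
t: 23.55
eef_pos: [0.4677, 0.0509, 0.3413]
ee_rot: [3.141, -0.0, -1.243]
force: [0.9, 0.2, -0.9]
width: 0.0191
```

Run:
```python
from h import *
im,d=cams.grab_frame("top"); a=im[130:330,110:376]
im2,d2=cams.grab_frame("wrist")
P=cloud("wrist",d2); s=arm.get_state()
k=(im2.max(2)<75)&(P[...,2]<.03)&(P[...,2]>.001)&(d2>0)&(abs(P[...,0]-.467)<.07)&(abs(P[...,1]-.06)<.08)
print(k.sum(),P[k].min(0),P[k].max(0))
save("pics/w7.png",im2); rel([.466,.053,.225],-71.3)
```

```text
6307 [0.41033183 0.00284802 0.00105386] [0.51743044 0.09638999 0.0203332 ]
t 23.65 tcp [0.4679 0.0505 0.3414] yaw -71.29 F [ 0.6 -0.  -1.2] w 0.0186
shift mm [ -3.    0.9 116.4] turn 0.0
```

View pics/w7.png

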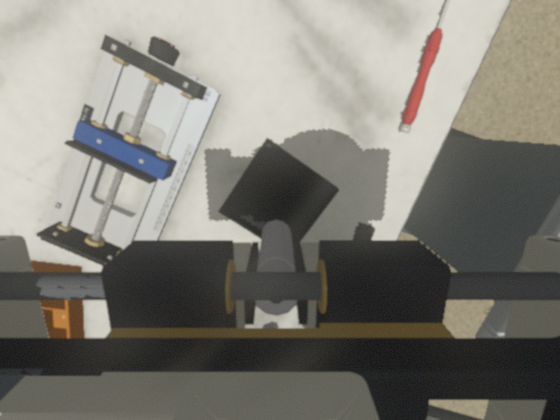

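Request:
{"method": "play_rows", "body": {"targets": [[[-0.005, 0.001, 0.02, 0], [-0.005, 0.001, 0.05, 0], [-0.005, 0.001, 0.085, 0], [-0.005, 0.001, 0.11, 0], [-0.005, 0.001, 0.117, 0]]]}}

```text
t: 24.28
eef_pos: [0.4649, 0.0545, 0.2232]
ee_rot: [3.138, -0.001, -1.245]
force: [0.8, 0.1, -0.9]
width: 0.0193
```

Request:
{"method": "play_rows", "body": {"targets": [[[0, 0, 0.001, 0], [0, 0, 0.002, 0], [0, 0, 0.002, 0]]]}}

```text
t: 24.65
eef_pos: [0.4653, 0.0556, 0.2234]
ee_rot: [-3.14, 0.0, -1.244]
force: [0.3, -0.3, -1.2]
width: 0.0191
```

Request:
{"method": "play_rows", "body": {"targets": [[[0, 0, 0.0005, 0], [0, 0, 0.0005, 0], [0, 0, 0.0005, 0]]]}}

```text
t: 25.02
eef_pos: [0.4651, 0.0555, 0.2223]
ee_rot: [-3.141, 0.0, -1.244]
force: [-0.4, 0.3, -0.9]
width: 0.0191
```

Request:
{"method": "play_rows", "body": {"targets": [[[0, 0, 0.0005, 0], [0, 0, 0.001, 0], [0, 0, 0.001, 0]]]}}

```text
t: 25.4
eef_pos: [0.465, 0.0554, 0.2211]
ee_rot: [3.141, -0.0, -1.244]
force: [0.7, 0.2, -0.7]
width: 0.019
```

Request:
{"method": "play_rows", "body": {"targets": [[[0, 0, 0.0004, 0], [0, 0, 0.0008, 0], [0, 0, 0.0008, 0]]]}}

```text
t: 25.78
eef_pos: [0.465, 0.0554, 0.2203]
ee_rot: [3.141, 0.0, -1.244]
force: [0.4, -1.2, -0.8]
width: 0.0187
```

Request:
{"method": "play_rows", "body": {"targets": [[[0, 0, 0.0003, 0], [0, 0, 0.0006, 0], [0, 0, 0.0006, 0]]]}}

```text
t: 26.15
eef_pos: [0.4651, 0.0555, 0.2198]
ee_rot: [3.142, -0.0, -1.244]
force: [-0.2, 0.2, -1.0]
width: 0.019
```

Request:
{"method": "play_rows", "body": {"targets": [[[0, 0, 0.0003, 0], [0, 0, 0.0006, 0], [0, 0, 0.0006, 0]]]}}

```text
t: 26.52
eef_pos: [0.4651, 0.0555, 0.2196]
ee_rot: [-3.141, -0.0, -1.243]
force: [-1.8, 0.2, 5.5]
width: 0.0191
```

Request:
{"method": "play_rows", "body": {"targets": [[[0, 0, 0.0003, 0], [0, 0, 0.0005, 0], [0, 0, 0.0005, 0]]]}}

```text
t: 26.9
eef_pos: [0.4651, 0.0554, 0.2196]
ee_rot: [-3.141, -0.0, -1.243]
force: [-4.5, 0.1, 12.8]
width: 0.0192
```

Request:
{"method": "play_rows", "body": {"targets": [[[0, 0, -0.0004, 0], [0, 0, -0.0008, 0], [0, 0, -0.0008, 0]]]}}

```text
t: 27.28
eef_pos: [0.4651, 0.0554, 0.2196]
ee_rot: [-3.141, -0.0, -1.244]
force: [-2.3, -0.1, 4.9]
width: 0.0191
```

Request:
{"method": "play_rows", "body": {"targets": [[[0, 0, 0, 0], [0, 0, 0, 0], [0, 0, 0, 0], [0, 0, 0, 0], [0, 0, 0, 0]]], "grip": 110}}

```text
t: 27.9
eef_pos: [0.4651, 0.0554, 0.2194]
ee_rot: [3.142, -0.0, -1.244]
force: [0.1, -0.8, -1.5]
width: 0.0498
```

Request:
{"method": "play_rows", "body": {"targets": [[[0, 0, -0.01, 0], [0, 0, -0.03, 0], [0, 0, -0.06, 0], [0, 0, -0.1, 0], [0, 0, -0.14, 0]]]}}

```text
t: 28.52
eef_pos: [0.4648, 0.0553, 0.3615]
ee_rot: [-3.141, 0.0, -1.244]
force: [-0.1, 0.3, -0.1]
width: 0.0498
```

Request:
{"method": "play_rows", "body": {"targets": [[[0.04, 0, 0, 0], [0.08, 0, 0, 0], [0.12, 0, 0, 0], [0.15, 0, 0, 0], [0.15, 0, 0, 0]]]}}

```text
t: 29.15
eef_pos: [0.5135, -0.0882, 0.3599]
ee_rot: [-3.142, -0.0, -1.246]
force: [0.1, -0.6, 0.4]
width: 0.0496
```

Run:
```python
from h import *
ims=[]
for n in("scene","top"):
    im,d=cams.grab_frame(n); save(f"pics/{n}_f.png",im); P=cloud(n,d); ims.append(im)
    m=(P[...,2]>.03)&(P[...,2]<.1)&(abs(P[...,0]-.465)<.035)&(abs(P[...,1]-.055)<.035)
    for lo in (.03,.05,.07):
        k=m&(P[...,2]>lo)&(P[...,2]<lo+.02); print(n,lo,k.sum(),P[k].mean(0).round(4) if k.any() else None)
a=cv2.resize(ims[0][150:300,150:410],(780,450)); save("pics/f1.png",a)
print(arm.get_state()["t"], arm.get_state()["force"])
```

```text
scene 0.03 67 [0.4597 0.0487 0.0402]
scene 0.05 66 [0.4601 0.0486 0.0599]
scene 0.07 63 [0.4616 0.0501 0.0773]
top 0.03 0 None
top 0.05 0 None
top 0.07 0 None
29.25 [-0.47315767 -0.35777215  0.54799118]
```

View pics/f1.png

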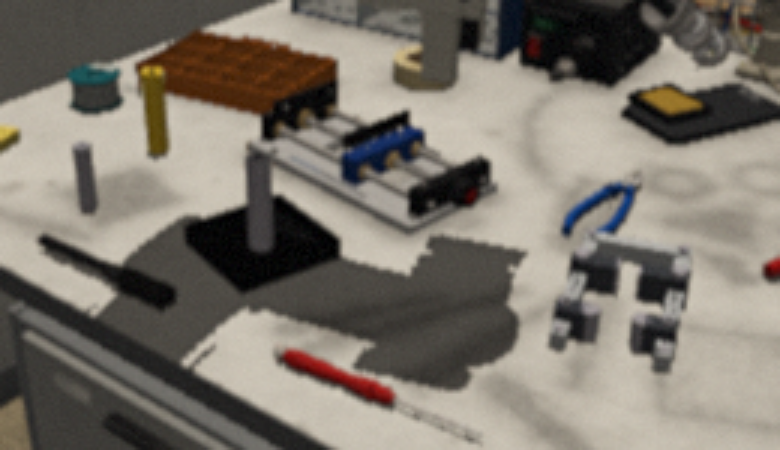

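```bash
python3 -c "
from h import *
print(job_done())"
```

```text
the job is handed in; nothing more can be done
None
```

I gripped the larger, 80 mm steel shaft, pushed it through the go gap and on until the no-go jaws stopped it. I then lifted it out, stood it in the black tray and handed the job in at about 29 s.

- **Go gap:** the shaft passed with no contact I could feel; readings stayed within about 1 N.
- **No-go press:** the jaws stopped the shaft about 51 mm behind the go jaws, within about a millimetre of the camera estimate. The push along the gauge was 7 to 9 N for more than half a second. The highest reading was about 9 N, but I only saw the force at the end of each move.
- **Placing:** the shaft met the tray floor with up to 13 N, which I eased to about 5 N before opening the fingers.
- **Final check:** the scene picture shows the shaft upright in the tray and the gripper clear. The screwdriver and cutters look where they were. I did not recheck the tweezers at the end, but the arm never went near them.
- **Disagreements:** the top camera gave no reading of the shaft at the end because the arm probably blocked its view, so the final check rests on the scene camera alone. Estimates of the tray centre differed by about 5 mm, well within its margin.

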